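# Pin the pump face and present a peeled-off cover

### The arm

A 6-joint arm with a two-finger parallel gripper is mounted at the origin on the work surface. World frame = base frame: x ahead of the robot, y to its left, z up, the work surface at z = 0. Lengths are in m, angles in rad, forces in N, time in s.
With the tool pointing down it reaches from about 0.3 to 0.775 m from the base axis. Payload 14.6 kg.
Tool frame: the origin (TCP) lies on the front face of the gripper's body, between the roots of the fingers; the fingertips stand 97 mm ahead of it and the grasp point (between the pads) lies 78 mm ahead of it; z points along the fingers, x is the direction in which the jaws open and shut, and the axes are right-handed (so a half turn about z gives the same grasp; the last joint's range is limited). The gripper opens to 94 mm and grips with 3 to 60 N. Pads are 16 mm wide; open, the fingers measure 119 mm over their backs; the gripper's body (75 mm by 177 mm) begins 78 mm behind the grasp point.
Start: joints at [1.21, 0.3, 1.521, -0, 1.321, -0.067], TCP at [0.159, 0.526, 0.303] pointing down, gripper open.
Joint ranges: [-3.03, 3.03], [-0.79, 2.21], [0.23, 2.52], [-1.04, 4.18], [0, 3.07], [-2.55, 2.55]. Speed limits (rad/s): [2.22, 2.22, 2.57, 3.14, 3.14, 3.14].

### API

Orientations are given as [roll, pitch, yaw] about the fixed x, y, z axes, in that order (R = Rz(yaw) Ry(pitch) Rx(roll)).
In Python, from station import sensors, camera, ctrl gives the robot as it stands.
- The arm moves only by the tool move_arm, never from a script. Its argument "rows" is text: rows parted by semicolons, each of 6 numbers parted by spaces: the shift along the tool's x, y, z in mm, then the turn, a rotation vector about the tool's x, y, z in rad. In form: x y z wx wy wz; .... A call has 1 to 20 rows; each row shifts and turns the pose as measured when the row begins, along the tool's axes as they then stand; what a row does not reach is not made up. A row lasts 1/8 s, in which the tool goes at most 62.5 mm and 10.7 degrees, less where a joint would pass 70% of its speed; a pose out of reach is approached as far as the arm can. A call with a gripper value outside its range is refused whole. "grip" is the opening, from -1 (shut) to 1 (fully open), set as the call begins (left out, the last holds). The fingers move at their own pace and stop on an object; "newtons" is the grip in N (left out, the last holds). Time passes only in rows, so rows that do not move let the fingers close. It gives the time, the measured TCP pose, the force and the opening at its end, in the units of the state.
- sensors.get_obs(): the state, without advancing time (a new reading comes with each control period).
- camera(name): name is "scene" or "top"; returns a dict with "color" (384x512x3 uint8, blue, green, red), "z_map" (384x512 float32, m along the optical axis (not along the pixel's ray), 0 where there is no reading), "mtx" (3x3 intrinsics, pixels), "position" and "attitude" of the camera in the world. Camera axes: x right, y down, z forward; pixel columns grow to the right and rows downward; lengths in m; the calibration is good to about 2 mm. A picture is of the moment at which its call begins.
- ctrl.hand_in(): hands the job in, once; it reports no verdict.
The state is a dict: "time_s": time; "qpos": joint angles; "joint_vel": joint speeds; "tau": joint torques, N m; "ee_pos": TCP position; "eef_rot": TCP orientation; "force": force on the tool from outside, world axes, zero at the start; "moment": the same for the moment, N m; "grip_width": finger opening in m.
Only numpy, scipy, OpenCV 4.12 (cv2) and the standard library are available. Lean on these libraries where they do the work, as an engineer would, in place of code of your own. Each camera call takes 0.05 s, during which the arm holds its last target.

### The job

Put the probe pin, point down, fully into the small hole in the pump's upward mounting face and let go of it. Then take the top cover of the stuck stack by its upright tab and peel it off: first lift the tab's corner a good 20 mm while the opposite corner stays down on the stack, then lift it clear, leaving the stack below sitting in its stand. Finish while holding the cover up level over the pump face, clear above the pin by roughly 50 mm, with the small hole in its rim above the pin and its middle above the middle of the face; do not put it down, and do not knock the things standing around.

Things in the scene. Friction and masses are not known exactly. Their poses are not given: they have to be found in the camera images.
- cover: top cover of the stack, to be peeled off: pressed grey sheet metal, 0.25 kg, a 140 x 140 mm rim, 3 mm thick, round an 80 x 80 mm dish. Origin at the centre of the dish's underside, z up through the open side, x and y along the rim's edges; rim underside at z = 14 mm, rim top at z = 17 mm. On the corner at (-58, -58) mm stands the upright tab; at (+58, +58) mm the rim has a 12 mm hole
- cover_tab (a point): point to grip on the cover's upright rubber-sleeved tab: on its middle plane, 22 mm above the rim top, 14 mm below the tab's top. The tab is 10 mm thick along the cover's diagonal (the line from tab to hole), 26 mm wide across the diagonal, 36 mm tall
- cover_hole (a point): centre of the 12 mm hole in the cover's rim, at the rim's underside, in the corner opposite the tab, (58, 58, 14) mm in the cover's frame; axes as the cover's
- rest: rest of the stack: four such covers stuck together, loose, 1.4 kg, in the well of a fixed timber stand (150 mm square, 32 mm high); their tabs lie flat. Origin at the centre of their underside, 18 mm above the bench, axes as the top cover's; top rim at z = 30 mm. A sprung dimple at the middle of each wall grips the top cover's dish (about 2.5 N each) until it has risen 9 mm; 3 mm play a side
- pump_face (a point): middle of the pump's upward mounting face, 95 mm above the bench. The pump is a fixed steel block 150 x 150 mm in plan (on timber bearers 160 mm long) with a 91 mm square pocket, 25 mm deep, in the middle of the face; x and y along the block's edges
- pump_hole (a point): centre of the mouth of the pin hole in the pump's face, near one corner, at (58, 58) mm from the face's middle along its x and y; diameter 9.5 mm, 25 mm deep, flat bottom, slightly chamfered, axis vertical; the only open round hole in the face (the other round spots are light bolt heads, 18 mm wide, 3 mm proud)
- pin: steel probe pin, 60 g, 70 mm long: 8 mm shank with a chamfered point for the lower 42 mm, then a round head 16 mm in diameter from 44 to 70 mm. Origin at its point, z towards the head. It stands upright in a fixed wooden block (44 x 44 mm, 40 mm high) in a hole 10 mm wide, 30 mm deep. Fully in the pump hole, its head's top is 45 mm above the face
- pin_tip (a point): the point (lower end) of the pin, its origin
- pin_head (a point): middle of the pin's head, 57 mm above the point: where to grip it
- eyebolt: bystander: rusty lifting eye on a round foot 52 mm wide, 89 mm tall; origin at the middle of its foot; leave it alone
- collar: bystander: steel ring, 56 mm outside diameter, 24 mm high, lying flat; origin at the middle of its underside; leave it alone
- tin: bystander: grey tin, 68 mm in diameter, 90 mm high; origin at the middle of its underside; leave it alone

How it is judged:
By the outcome, as a careful person would: the job done as asked, in the order asked, and still so for the second after the job is handed in, while the arm keeps its last pose, push and grip.
It also fails if it takes over 61 s, if anything falls off the work surface, if the arm or the gripper's body presses on something with over 40 N, if the wrist force passes 120 N, or if a joint passes its speed limit or range.

## Working session

There is one attempt and no reset: what is moved stays moved. The work goes in short steps, Python scripts to look and compute and a tool call to move; the robot and the scene stay as the last step left them, time stands still between calls to the robot, and variables do not carry over. Pictures are saved under pics/ and viewed, and the job is handed in when it is done.

Besides the shell and the picture viewer there is one more tool, called after ">>>" by a JSON object that holds its "method" and its "body", one argument or row to a line. move_arm: Moves the arm, as the interface text tells. Its arguments: {"type":"object","properties":{"rows":{"type":"string"},"grip":{"type":"number"},"newtons":{"type":"number"}},"required":["rows"]}

```bash
ls; mkdir -p pics; python3 - <<'E'
from station import sensors, camera, ctrl
import cv2,numpy as np,pickle
o=sensors.get_obs(); print(o)
for n in("scene","top"):
    c=camera(n); pickle.dump(c,open(f"{n}0.pkl","wb")); cv2.imwrite(f"pics/{n}0.png",cv2.resize(c["color"],None,fx=1.5,fy=1.5,interpolation=cv2.INTER_CUBIC)); print(n,c["mtx"],c["position"],c["attitude"],(c["z_map"]>0).mean())
E
```

```text
pics
{'time_s': 0.0, 'qpos': array([ 1.21041862e+00,  3.00491197e-01,  1.52158160e+00,  2.66840073e-06,
        1.32069549e+00, -6.66089586e-02]), 'joint_vel': array([ 1.11600123e-03, -1.58945453e-03,  1.81129914e-03,  2.31305495e-03,
        1.07501394e-05, -2.13628908e-04]), 'tau': array([-7.48571620e-04, -5.31818676e+01, -3.52739418e+01,  7.08112679e-02,
        2.44912470e-02, -1.01363171e-04]), 'ee_pos': array([0.15921349, 0.52629629, 0.30207502]), 'eef_rot': array([-3.14151182e+00,  1.17285662e-03,  1.27702696e+00]), 'force': array([0.22156762, 0.99671723, 0.16309531]), 'moment': array([ 0.06193738, -0.03279893, -0.01328423]), 'grip_width': 0.09406989394005855}
scene [[441.69618546   0.         258.79976872]
 [  0.         441.69618546 193.03093882]
 [  0.           0.           1.        ]] [ 1.02285623 -0.22854153  0.833848  ] [-2.56007125 -0.0104355   1.13124949] 0.9961751302083334
top [[446.31389881   0.         259.14871601]
 [  0.         446.31389881 198.92966424]
 [  0.           0.           1.        ]] [ 0.43831589 -0.00785959  1.1033001 ] [-3.00548759 -0.02941949 -1.54907119] 0.9958953857421875
```

View pics/scene0.png

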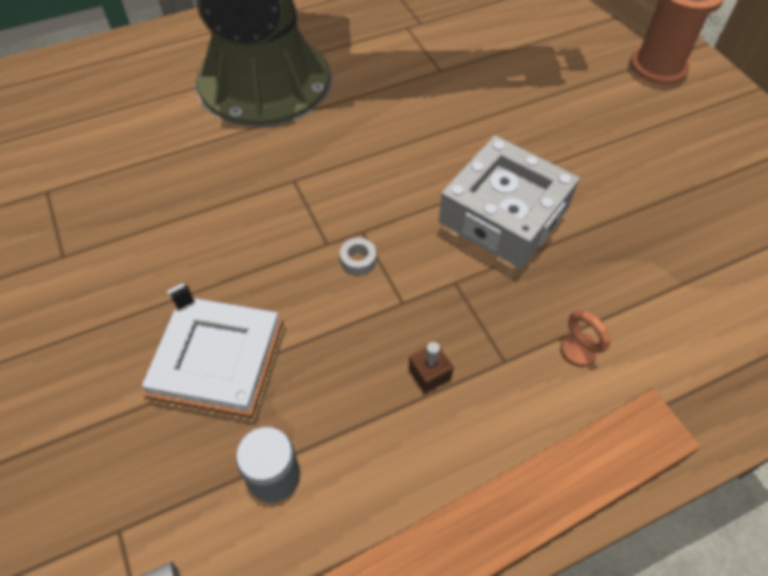

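View pics/top0.png

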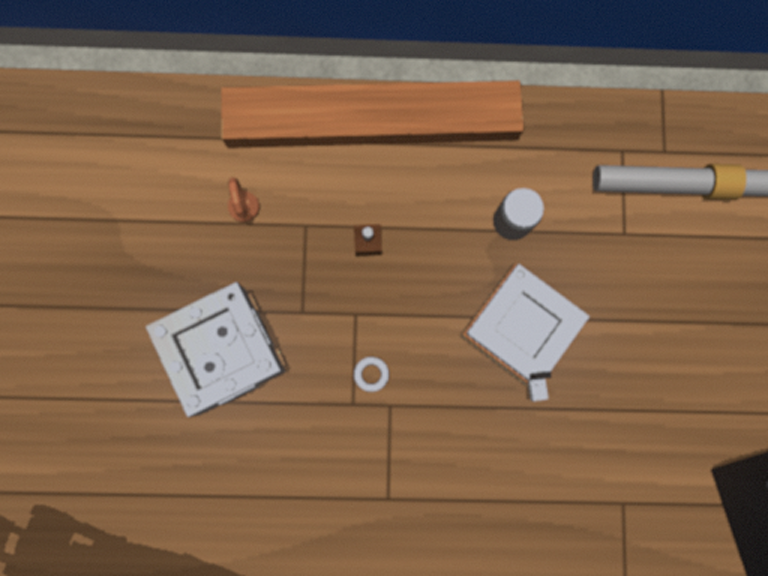

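```bash
cat > h.py <<'E'
import numpy as np,cv2,pickle
from scipy.spatial.transform import Rotation as Ro
def RT(c): return Ro.from_euler('xyz',c["attitude"]).as_matrix(),np.array(c["position"])
def cloud(c):
    R,t=RT(c);K=c["mtx"];z=c["z_map"].astype(float);v,u=np.mgrid[:z.shape[0],:z.shape[1]]
    p=np.stack([(u-K[0,2])/K[0,0]*z,(v-K[1,2])/K[1,1]*z,z],-1)
    P=p@R.T+t; P[z==0]=np.nan; return P
def ray(c,uv,h):
    R,t=RT(c);K=c["mtx"];uv=np.atleast_2d(uv).astype(float)
    d=np.c_[(uv[:,0]-K[0,2])/K[0,0],(uv[:,1]-K[1,2])/K[1,1],np.ones(len(uv))]@R.T
    return t+d*((h-t[2])/d[:,2])[:,None]
def proj(c,P):
    R,t=RT(c);q=(np.atleast_2d(P)-t)@R;return np.c_[q[:,0]/q[:,2]*c["mtx"][0,0]+c["mtx"][0,2],q[:,1]/q[:,2]*c["mtx"][1,1]+c["mtx"][1,2]]
E
python3 - <<'E'
from h import *
for n in("scene","top"):
    c=pickle.load(open(n+"0.pkl","rb"));P=cloud(c)
    for nm,lo,hi in(("pump",.088,.104),("covertop",.044,.058),("tab/pinhead",.072,.093),("mid",.015,.035)):
        m=((P[...,2]>lo)&(P[...,2]<hi)&(P[...,0]>.2)&(P[...,0]<.75)&(abs(P[...,1])<.45)).astype(np.uint8)
        k,l,s,ce=cv2.connectedComponentsWithStats(m)
        for i in range(1,k):
            if s[i,4]<12: continue
            q=P[l==i]; r=cv2.minAreaRect((q[:,:2]*1000).astype(np.float32))
            print(n,nm,s[i,4],"uv",ce[i].round(1),"rect",np.round(r[0],1),np.round(r[1],1),round(r[2],1),"z",np.median(q[:,2]).round(4))
    for g in (('top',),):pass
E
```

```text
scene pump 2371 uv [340.  126.1] rect [494.8 229.2] [151.3 154.1] 28.2 z 0.0951
scene pump 856 uv [174.8 301.2] rect [ 723.4 -240.9] [61.6 53. ] 89.6 z 0.0901
scene covertop 12 uv [377.5 136.3] rect [533.7 315.7] [ 1.  28.1] 28.5 z 0.0519
scene covertop 277 uv [325.9 158.1] rect [540.4 178.9] [170.2  65.4] 53.5 z 0.0511
scene covertop 16 uv [116.1 192.6] rect [ 431.4 -275.4] [ 4.8 22.5] 14.1 z 0.0484
scene covertop 3267 uv [140.7 235.6] rect [ 546.4 -256.4] [142.  141.5] 54.3 z 0.0509
scene covertop 33 uv [381.8 216.7] rect [719.  203.5] [15.3  7. ] 55.1 z 0.0486
scene covertop 13 uv [196.7 310.7] rect [ 741.1 -211. ] [ 1.8 20.4] 64.2 z 0.0484
scene tab/pinhead 481 uv [340. 117.] rect [491.1 234.4] [94.3 91.9] 29.1 z 0.0791
scene tab/pinhead 595 uv [334.6 147.3] rect [545.  214.3] [210.  105.9] 72.9 z 0.0828
scene tab/pinhead 114 uv [342.3 138.1] rect [522.3 217.5] [42.7 54.7] 30.6 z 0.0731
scene tab/pinhead 12 uv [349.5 152.5] rect [572.2 207.8] [5.9 9.9] 69.7 z 0.0897
scene tab/pinhead 110 uv [119.6 196.1] rect [ 466.  -269.6] [10.9 25.4] 12.0 z 0.0846
scene tab/pinhead 134 uv [391
[... 2961 characters left out ...]
1 225.7] [20.8  4.6] 29.6 z 0.0177
top mid 59 uv [335.9 152.5] rect [ 712.1 -226. ] [61.4 20.7] 44.6 z 0.0256
top mid 30 uv [246.1 167.8] rect [662.9  -1.1] [ 2.1 42.2] 4.9 z 0.0236
top mid 303 uv [328.8 220.2] rect [ 547.1 -203.8] [199.  100.6] 6.2 z 0.0306
top mid 37 uv [168.8 200.5] rect [577.2 182.6] [29.   5.6] 29.3 z 0.0242
top mid 23 uv [352.8 202.1] rect [ 581.4 -264.2] [23.6 12.4] 36.4 z 0.034
top mid 66 uv [343.6 210.8] rect [ 562.5 -245.2] [33.7 39.5] 51.9 z 0.0342
top mid 95 uv [355.8 224.4] rect [ 529.7 -271. ] [31.3 52.9] 50.7 z 0.034
top mid 39 uv [186.7 237.4] rect [489.6 135.4] [30.3  5.5] 28.4 z 0.0251
top mid 278 uv [247.5 248.7] rect [464.9  -9.9] [52.8 52.9] 1.4 z 0.0233
```

```bash
python3 - <<'E'
from h import *
t=pickle.load(open("top0.pkl","rb"))["color"];s=pickle.load(open("scene0.pkl","rb"))["color"]
def cr(im,u,v,w,h,f): return cv2.resize(im[v:v+h,u:u+w],None,fx=f,fy=f,interpolation=cv2.INTER_NEAREST)
a=np.hstack([cr(t,90,180,110,100,3),cr(t,300,170,110,100,3)]);b=np.hstack([cr(s,285,85,110,100,3),cr(s,90,185,110,100,3)])
cv2.imwrite("pics/crop0.png",np.vstack([a,b][:2])[:600])
E
```

```text
(no output)
```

View pics/crop0.png

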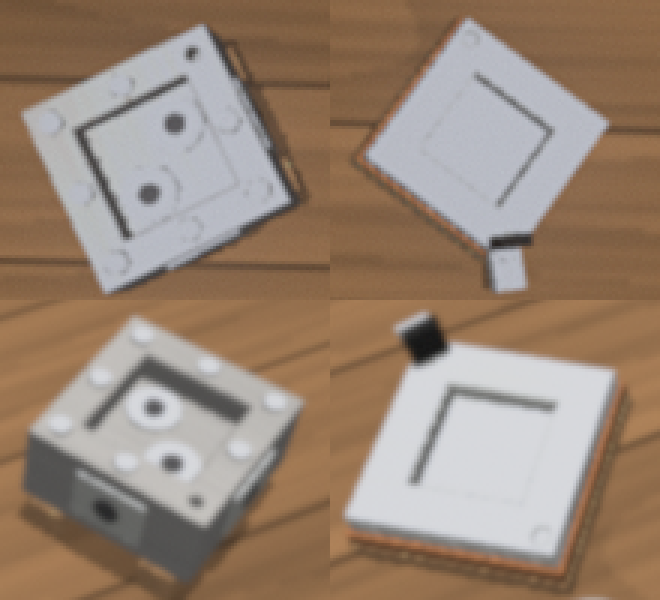

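```bash
python3 - <<'E'
from h import *
H={"top":(154,197.7),"scene":(350.3,151.7)}
for n in("scene","top"):
    c=pickle.load(open(n+"0.pkl","rb"));P=cloud(c)
    g=cv2.cvtColor(c["color"],cv2.COLOR_BGR2GRAY).astype(float)
    u,v=map(int,np.round(H[n])); w=g[v-5:v+6,u-5:u+6]
    th=np.median(w); k=np.clip(th-15-w,0,None); vv,uu=np.mgrid[v-5:v+6,u-5:u+6]
    lab=np.hypot(uu-H[n][0],vv-H[n][1])<4.5; k=k*lab
    uc=np.array([(uu*k).sum()/k.sum(),(vv*k).sum()/k.sum()])
    print(n,"hole uv",uc.round(2),"world",ray(c,uc,.095)[0].round(4), w.astype(int)[:, ].min(),th)
    # pump
    m=(P[...,2]>.090)&(P[...,2]<.100)&(P[...,1]>.1)&(P[...,1]<.36)
    r=cv2.minAreaRect((P[m][:,:2]*1e3).astype(np.float32));ce=np.array(r[0]);bx=cv2.boxPoints(r)
    print(" pump",np.round(r,1) if 0 else r); hw=ray(c,uc,.095)[0][:2]*1e3
    d=hw-ce; print(" hole-centre",d.round(1),np.hypot(*d).round(1),"(82.0) ang",np.degrees(np.arctan2(d[1],d[0])).round(1))
    m=((P[...,2]>.0475)&(P[...,2]<.055)&(P[...,1]<-.1)&(P[...,0]<.68)&(P[...,0]>.4)).astype(np.uint8)
    m=cv2.morphologyEx(m,cv2.MORPH_OPEN,np.ones((3,3),np.uint8))
    r=cv2.minAreaRect((P[m>0][:,:2]*1e3).astype(np.float32)); print(" cover",r)
    m=(P[...,2]>.084)&(P[...,2]<.093)&(P[...,1]<-.2)&(P[...,0]<.6)
    q=P[m]; r=cv2.minAreaRect((q[:,:2]*1e3).astype(np.float32)); print(" tabtop",r,m.sum(),np.median(q[:,2]))
    m=(P[...,2]>.077)&(P[...,2]<.085)&(abs(P[...,1])<.03)&(P[...,0]>.6)
    q=P[m]*1e3; print(" pin",cv2.minEnclosingCircle(q[:,:2].astype(np.float32)),q.mean(0).round(1),m.sum())
    m=(P[...,2]>.037)&(P[...,2]<.043)&(abs(P[...,1])<.04)&(P[...,0]>.6)
    print(" block",cv2.minAreaRect((P[m][:,:2]*1e3).astype(np.float32)))
E
```

```text
scene hole uv [349.92 151.72] world [0.5727 0.2071 0.095 ] 108 188.0
 pump ((562.5303955078125, 249.53890991210938), (317.17138671875, 176.44122314453125), 16.464353561401367)
 hole-centre [ 10.1 -42.5] 43.7 (82.0) ang -76.6
 cover ((546.462890625, -256.3913269042969), (141.66360473632812, 141.4969940185547), 54.295562744140625)
 tabtop ((465.9867858886719, -269.91217041015625), (10.821893692016602, 24.902997970581055), 12.573624610900879) 56 0.08722440818510274
 pin ((682.9166259765625, 2.527129650115967), 8.472150802612305) [683.5   2.7  80.1] 48
 block ((803.9920043945312, -0.09308624267578125), (79.18415832519531, 286.8879089355469), 89.8905258178711)
top hole uv [153.36 197.25] world [0.5747 0.2054 0.095 ] 68 185.0
 pump ((496.85784912109375, 227.7532196044922), (150.84207153320312, 151.03257751464844), 28.127656936645508)
 hole-centre [ 77.9 -22.4] 81.0 (82.0) ang -16.0
 cover ((547.9390258789062, -258.44287109375), (141.07150268554688, 142.47084045410156), 53.856414794921875)
 tabtop ((379.3448486328125, -463.292724609375), (434.1534423828125, 113.89221954345703), 52.87193298339844) 185 0.08754402003137618
 pin ((684.4254760742188, 0.7695840001106262), 7.790500164031982) [684.3   0.7  79.8] 35
 block ((805.234619140625, -0.8387603759765625), (287.8865966796875, 79.438720703125), 1.1295251846313477)
```

```bash
cat > plan.py <<'E'
import sys
from h import *
from station import sensors
def plan(pos,yaw,n,tilt=0.0):
    """target TCP pos mm, tool down with yaw; straight-line rows"""
    o=sensors.get_obs();p=np.array(o["ee_pos"])*1e3;R=Ro.from_euler('xyz',o["eef_rot"])
    T=Ro.from_euler('xyz',[np.pi,0,yaw])
    if tilt: T=T*Ro.from_rotvec([0,tilt,0])
    w=(R.inv()*T).as_rotvec(); D=np.array(pos,float)-p
    print("at",p.round(1),o["eef_rot"].round(3),"F",o["force"].round(1),"t",round(o["time_s"],2),"w",round(o["grip_width"],4))
    print("total tool-frame shift",R.inv().apply(D).round(1),"turn",w.round(3),"dist",np.linalg.norm(D).round(1))
    rows=[]
    for i in range(n):
        s=R.inv().apply(D/n);rows.append(" ".join("%.0f"%x if n>1 else "%.1f"%x for x in s)+" "+" ".join("%.3f"%x for x in w/n));R=R*Ro.from_rotvec(w/n)
    print("; ".join(rows))
if __name__=="__main__":
    a=list(map(float,sys.argv[1:])); plan(a[:3],a[3],int(a[4]),a[5] if len(a)>5 else 0)
E
python3 plan.py 684 1.6 230 0.15 14
```

```text
at [159.2 526.3 302.2] [-3.142e+00  1.000e-03  1.277e+00] F [-0.5  0.8  0.4] t 0.1 w 0.0939
total tool-frame shift [-350.2  654.2   72.5] turn [1.000e-03 1.000e-03 1.127e+00] dist 745.6
-25 47 5 0.000 0.000 0.080; -21 49 5 0.000 0.000 0.080; -17 50 5 0.000 0.000 0.080; -13 51 5 0.000 0.000 0.080; -9 52 5 0.000 0.000 0.080; -5 53 5 0.000 0.000 0.080; -0 53 5 0.000 0.000 0.080; 4 53 5 0.000 0.000 0.080; 8 52 5 0.000 0.000 0.080; 12 52 5 0.000 0.000 0.080; 16 50 5 0.000 0.000 0.080; 20 49 5 0.000 0.000 0.080; 24 47 5 0.000 0.000 0.080; 28 45 5 0.000 0.000 0.080
```

>>> {"method": "move_arm", "body": {
  "rows": "-25 47 5 0 0 0.08; -21 49 5 0 0 0.08; -17 50 5 0 0 0.08; -13 51 5 0 0 0.08; -9 52 5 0 0 0.08; -5 53 5 0 0 0.08; 0 53 5 0 0 0.08; 4 53 5 0 0 0.08; 8 52 5 0 0 0.08; 12 52 5 0 0 0.08; 16 50 5 0 0 0.08; 20 49 5 0 0 0.08; 24 47 5 0 0 0.08; 28 45 5 0 0 0.08; 0 0 0 0 0 0",
  "grip": 0
}}

```text
time_s: 1.98
ee_pos: [0.691, -0.0231, 0.2244]
eef_rot: [3.14, 0.008, 0.121]
force: [-1.5, 0.3, -0.1]
grip_width: 0.047
```

```bash
python3 plan.py 684 1.6 145 0.15 3;
```

```text
at [691.  -23.1 224.4] [3.14  0.008 0.121] F [-1.5  0.3 -0.1] t 1.98 w 0.047
total tool-frame shift [ -3.3 -25.5  79.4] turn [ 0.001  0.008 -0.029] dist 83.5
-1 -8 26 0.000 0.003 -0.010; -1 -8 26 0.000 0.003 -0.010; -1 -8 26 0.000 0.003 -0.010
```

>>> {"method": "move_arm", "body": {
  "rows": "-2 -13 5 0 0.004 -0.015; -1 -12 5 0 0.004 -0.015; 0 0 0 0 0 0"
}}

```text
time_s: 2.35
ee_pos: [0.683, 0.0055, 0.2134]
eef_rot: [3.141, 0.0, 0.157]
force: [0.3, 0.0, -0.4]
grip_width: 0.0469
```

```bash
python3 plan.py 684 1.6 145 0.15 3; python3 - <<'E'
from h import *
from station import camera
a=[]
for n in("scene","top"):
    c=camera(n); pickle.dump(c,open(f"{n}1.pkl","wb"))
    u,v=proj(c,[[.684,.002,.12]])[0].astype(int);u=max(u,60);v=max(v,60)
    a.append(cv2.resize(c["color"][v-60:v+60,u-60:u+60],(400,400),interpolation=cv2.INTER_CUBIC));print(n,u-60,v-60)
cv2.imwrite("pics/p1.png",np.hstack(a))
E
```

```text
at [683.    5.5 213.4] [3.141 0.    0.157] F [ 0.3  0.  -0.4] t 2.35 w 0.0469
total tool-frame shift [ 0.4  3.9 68.4] turn [0.001 0.    0.007] dist 68.6
0 1 23 0.000 0.000 0.002; 0 1 23 0.000 0.000 0.002; 0 1 23 0.000 0.000 0.002
scene 229 162
top 184 90
```

View pics/p1.png

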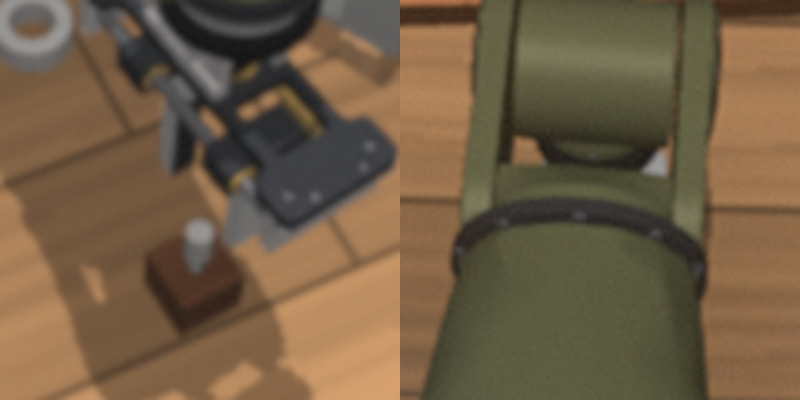

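The scene crop shows the pin (crop ~200,230) upright below the open jaws; the top view is hidden by the arm. I'll descend.

>>> {"method": "move_arm", "body": {
  "rows": "0 2 20 0 0 0; 0 2 20 0 0 0; 0 0 18 0 0 0; 0 0 8 0 0 0; 0 0 0 0 0 0"
}}

```text
time_s: 3.08
ee_pos: [0.6836, -0.0005, 0.142]
eef_rot: [3.141, 0.001, 0.155]
force: [0.3, -0.7, 0.8]
grip_width: 0.0474
```

```bash
python3 plan.py 684 1.6 145 0.15 1
```

```text
at [ 6.836e+02 -5.000e-01  1.420e+02] [3.141e+00 1.000e-03 1.550e-01] F [ 0.3 -0.7  0.8] t 3.08 w 0.0474
total tool-frame shift [ 0.7 -2.  -3. ] turn [0.001 0.001 0.005] dist 3.7
0.7 -2.0 -3.0 0.001 0.001 0.005
```

>>> {"method": "move_arm", "body": {
  "rows": "0.7 -2 -2.5 0 0 0.004; 0 0 0 0 0 0"
}}

```text
time_s: 3.32
ee_pos: [0.6845, 0.0018, 0.1458]
eef_rot: [3.14, -0.0, 0.151]
force: [0.0, 0.5, 0.1]
grip_width: 0.0468
```

>>> {"method": "move_arm", "body": {
  "rows": "0 0 0 0 0 0; 0 0 0 0 0 0; 0 0 0 0 0 0; 0 0 0 0 0 0",
  "grip": -1,
  "newtons": 25
}}

```text
time_s: 3.82
ee_pos: [0.6845, 0.0018, 0.1468]
eef_rot: [3.14, -0.001, 0.151]
force: [-2.2, -0.7, 1.6]
grip_width: 0.0158
```

>>> {"method": "move_arm", "body": {
  "rows": "0 0 -10 0 0 0; 0 0 -25 0 0 0; 0 0 -35 0 0 0; 0 0 -35 0 0 0; 0 0 -20 0 0 0; 0 0 0 0 0 0"
}}

```text
time_s: 4.58
ee_pos: [0.6844, 0.002, 0.2787]
eef_rot: [3.14, -0.004, 0.151]
force: [0.0, -0.4, -2.1]
grip_width: 0.0154
```

```bash
python3 plan.py 573.7 206.2 270 0.15 6
```

```text
at [684.4   2.  278.7] [ 3.14  -0.004  0.151] F [ 0.  -0.4 -2.1] t 4.58 w 0.0154
total tool-frame shift [ -78.8 -218.5    8.1] turn [ 0.002 -0.004  0.001] dist 232.4
-13 -36 1 0.000 -0.001 0.000; -13 -36 1 0.000 -0.001 0.000; -13 -36 1 0.000 -0.001 0.000; -13 -36 1 0.000 -0.001 0.000; -13 -36 1 0.000 -0.001 0.000; -13 -36 1 0.000 -0.001 0.000
```

>>> {"method": "move_arm", "body": {
  "rows": "-13 -36 1 0 -0.001 0; -13 -36 1 0 0 0; -13 -36 1 0 0 0; -13 -36 1 0 0 0; -13 -36 1 0 0 0; -11 -28 1 0 0 0; 0 0 0 0 0 0"
}}

```text
time_s: 5.45
ee_pos: [0.5732, 0.2013, 0.2652]
eef_rot: [3.14, 0.005, 0.15]
force: [0.3, 0.8, -0.4]
grip_width: 0.0155
```

```bash
python3 plan.py 573.7 206.2 250 0.15 1;  python3 - <<'E'
from h import *
from station import camera
a=[]
for n in("scene","top"):
    c=camera(n); pickle.dump(c,open(f"{n}2.pkl","wb"))
    u,v=proj(c,[[.574,.206,.13]])[0].astype(int);u=max(u,50);v=max(v,50)
    a.append(cv2.resize(c["color"][v-50:v+50,u-50:u+50],(400,400),interpolation=cv2.INTER_CUBIC));print(n,u-50,v-50)
cv2.imwrite("pics/p2.png",np.hstack(a))
E
```

```text
at [573.2 201.3 265.2] [3.14  0.005 0.15 ] F [ 0.3  0.8 -0.4] t 5.45 w 0.0155
total tool-frame shift [ 1.2 -4.8 15.1] turn [ 0.002  0.005 -0.   ] dist 15.9
1.2 -4.8 15.1 0.002 0.005 -0.000
scene 302 91
top 99 145
```

View pics/p2.png

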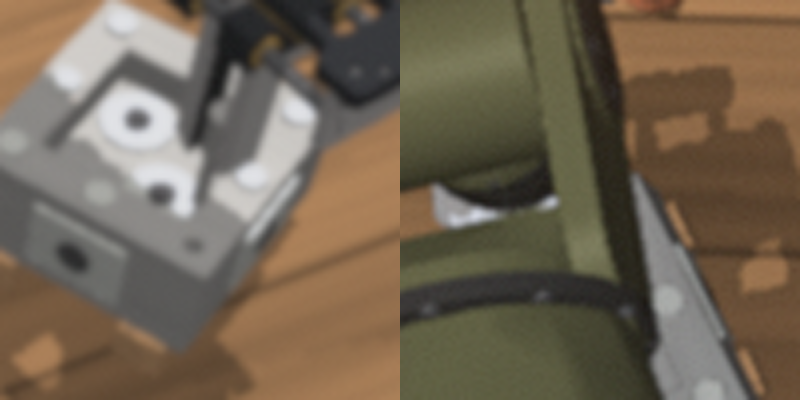

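>>> {"method": "move_arm", "body": {
  "rows": "0 -2 0 0 0 -0.11; 0 -2 0 0 0 -0.11; 0 -1 0 0 0 -0.11; 0 0 0 0 0 -0.11; 0 0 0 0 0 -0.11; 0 0 0 0 0 -0.09; 0 0 0 0 0 0"
}}

```text
time_s: 6.42
ee_pos: [0.5769, 0.1965, 0.2627]
eef_rot: [-3.14, 0.007, 0.798]
force: [-0.1, 0.8, -1.9]
grip_width: 0.0156
```

```bash
python3 plan.py 573.7 206.2 250 0.79 1;  python3 - <<'E'
from h import *
from station import camera
a=[]
for n in("scene",):
    c=camera(n); pickle.dump(c,open(f"{n}3.pkl","wb"))
    u,v=proj(c,[[.574,.206,.13]])[0].astype(int)
    a.append(cv2.resize(c["color"][v-30:v+30,u-30:u+30],(540,540),interpolation=cv2.INTER_NEAREST));print(n,u-30,v-30)
cv2.imwrite("pics/p3.png",np.hstack(a))
E
```

```text
at [576.9 196.5 262.7] [-3.14   0.007  0.798] F [-0.1  0.8 -1.9] t 6.42 w 0.0156
total tool-frame shift [ 4.8 -9.  12.7] turn [-0.002  0.007  0.008] dist 16.3
4.8 -9.0 12.7 -0.002 0.007 0.008
scene 322 111
```

View pics/p3.png

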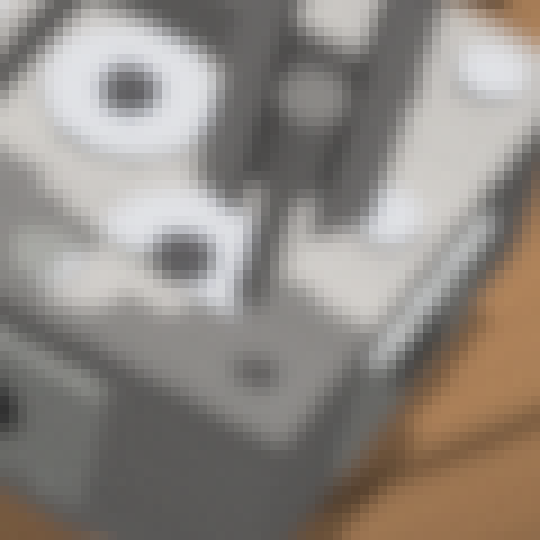

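```bash
cat > pinfit.py <<'E'
from h import *
def fit(c,tcp,prt=True):
    P=cloud(c)*1e3; t=np.array(tcp)
    m=(np.hypot(P[...,0]-t[0],P[...,1]-t[1])<22)&(P[...,2]>t[2]-145)&(P[...,2]<t[2]-96)&(P[...,2]>98)
    k,l,s,ce=cv2.connectedComponentsWithStats(m.astype(np.uint8)); 
    v,u=np.nonzero(m); q=P[m]
    o=np.argsort(v); 
    for vv in np.unique(v): 
        g=(v==vv); print(vv,u[g].min(),u[g].max(),q[g].mean(0).round(1), (q[g]-0)[:,2].round(0))
E
python3 - <<'E'
from pinfit import *
c=pickle.load(open("scene3.pkl","rb")); fit(c,[576.9,196.5,262.7])
g=cv2.cvtColor(c["color"],cv2.COLOR_BGR2GRAY)
print(g[128:156,342:362])
print((c["z_map"][128:150,344:358]*1000).astype(int))
E
```

```text
132 357 357 [578.6 204.8 165.7] [166.]
133 351 351 [574.8 193.5 164.2] [164.]
134 346 354 [576.  190.8 163.7] [166. 166. 166. 156. 162. 165. 164. 164.]
135 350 353 [576.6 194.6 159.4] [158. 159. 162. 160.]
136 350 356 [578.7 195.6 158.1] [155. 158. 157. 156. 165.]
137 349 353 [576.  195.2 152.4] [149. 153. 153. 155. 153.]
138 349 352 [576.7 194.  150.7] [148. 150. 153. 152.]
139 349 352 [576.5 195.  146.8] [146. 145. 149. 147.]
140 349 352 [577.6 194.6 145.1] [144. 146. 146. 144.]
141 348 351 [575.7 194.5 140. ] [137. 139. 141. 143.]
142 348 351 [576.8 194.3 138.1] [139. 137. 139. 138.]
143 348 351 [577.6 194.3 135.8] [135. 136. 138. 135.]
144 348 350 [577.6 193.7 132.9] [132. 135. 133.]
145 348 350 [577.1 194.9 128.5] [130. 129. 127.]
[[188 170 141 114 104 102  97  85  75  76  83  87  89  91  92  87  78  79
   91  99]
 [191 172 139 114 103 101  95  82  77  80  85  88  91  92  91  84  77  83
   95 100]
 [197 177 146 118 105 100  94  91  90  88  89  90  92  92  91  83  79  88
   98 102]
 [205 192 167 137 114 102 100 112 114 102  93  92  94  95  95  87  85  91
  100 102]
 [217 212 195 
[... 2933 characters left out ...]
8  896  895  898  961  964  962  961  964]
 [ 989  989  991  993  906  904  901  898  961  959  959  959  964  961]
 [ 987  989  987  986  902  904  902  904  959  960  961  959  958  959]
 [ 990  989  986  982  905  905  902  906  957  957  958  959  960  955]
 [ 984  985  986  985  908  905  907  954  957  957  958  955  957  955]
 [ 956  955  983  982  909  911  913  953  953  955  954  956  955  954]
 [ 951  952  954  955  953  949  954  954  953  953  953  954  952  952]
 [ 951  951  950  950  951  950  954  951  950  951  950  950  953  950]
 [ 951  951  948  950  952  948  950  951  956  949  948    0  952  950]
 [ 944  950  947  949  950  948  948  948  947  950  948  948  945  947]]
```

>>> {"method": "move_arm", "body": {
  "rows": "2 -5 8 0 0.003 0.004; 2 -5 6 0 0.003 0.004; 0 0 0 0 0 0"
}}

```text
time_s: 6.85
ee_pos: [0.5723, 0.2065, 0.2471]
eef_rot: [-3.14, 0.001, 0.784]
force: [-1.1, 0.8, -0.7]
grip_width: 0.0154
```

```bash
python3 plan.py 574.2 206.3 240 0.79 1;  python3 - <<'E'
from pinfit import *
from station import camera,sensors
c=camera("scene"); pickle.dump(c,open("scene4.pkl","wb"))
p=sensors.get_obs()["ee_pos"]*1e3
fit(c,p)
print("proj axis", [proj(c,np.array([p[0],p[1],z])/1e3)[0].round(2) for z in(105,115,125,135,150)])
cv2.imwrite("pics/p4.png",cv2.resize(c["color"][111:171,322:382],(540,540),interpolation=cv2.INTER_NEAREST))
E
```

```text
at [572.3 206.5 247.1] [-3.14e+00  1.00e-03  7.84e-01] F [-1.1  0.8 -0.7] t 6.85 w 0.0154
total tool-frame shift [1.2 1.6 7.1] turn [-0.002  0.001 -0.006] dist 7.3
1.2 1.6 7.1 -0.002 0.001 -0.006
135 353 353 [571.4 203.4 149.8] [150.]
136 348 355 [571.2 202.8 146.7] [151. 143. 147. 147. 146.]
137 352 355 [573.  204.8 144.5] [144. 143. 145. 146.]
138 352 355 [572.8 205.8 140.6] [139. 142. 142. 140.]
139 351 354 [572.6 204.1 138.1] [133. 139. 140. 141.]
140 351 354 [572.7 204.7 134.8] [133. 135. 134. 136.]
141 351 354 [572.8 205.4 131.4] [130. 131. 134. 130.]
142 350 353 [571.7 204.5 127.4] [124. 126. 131. 129.]
143 350 353 [572.2 204.9 124.6] [125. 124. 125. 125.]
144 350 353 [572.9 205.  122.1] [120. 123. 123. 122.]
145 349 352 [571.  204.8 116.8] [113. 116. 119. 119.]
146 350 352 [573.1 205.  115.8] [116. 117. 115.]
147 350 351 [571.  206.4 109.3] [110. 109.]
proj axis [array([350.46, 148.78]), array([351.34, 145.77]), array([352.23, 142.7 ]), array([353.14, 139.58]), array([354.53, 134.78])]
```

View pics/p4.png

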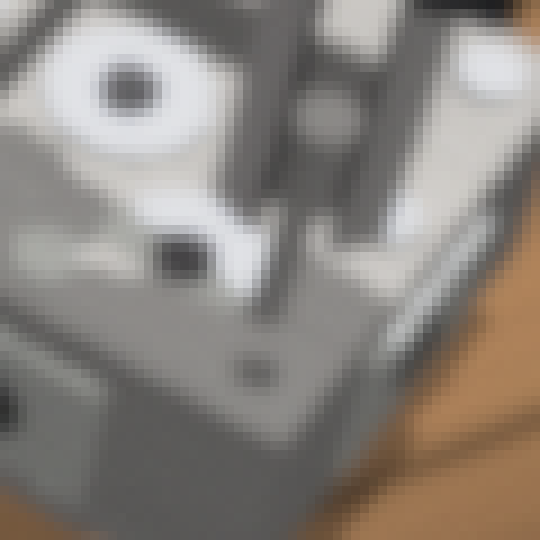

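>>> {"method": "move_arm", "body": {
  "rows": "2 1.5 5 0 0 -0.003; 0 0 3 0 0 0; 0 0 0 0 0 0"
}}

```text
time_s: 7.28
ee_pos: [0.5752, 0.2068, 0.239]
eef_rot: [-3.14, 0.001, 0.787]
force: [0.3, 0.4, -1.5]
grip_width: 0.0158
```

```bash
python3 plan.py 574.7 206.8 234 0.79 1;  python3 - <<'E'
from pinfit import *
from station import camera,sensors
c=camera("scene"); pickle.dump(c,open("scene5.pkl","wb"))
p=sensors.get_obs()["ee_pos"]*1e3
fit(c,p)
g=cv2.cvtColor(c["color"],cv2.COLOR_BGR2GRAY);print(g[138:158,342:360])
print("proj axis", [proj(c,np.array([p[0],p[1],z])/1e3)[0].round(2) for z in(95,105,115,125,135,150)])
cv2.imwrite("pics/p5.png",cv2.resize(c["color"][121:161,332:372],(560,560),interpolation=cv2.INTER_CUBIC))
E
```

```text
at [575.2 206.8 239. ] [-3.14e+00  1.00e-03  7.87e-01] F [ 0.3  0.4 -1.5] t 7.28 w 0.0158
total tool-frame shift [-0.3 -0.3  5. ] turn [-0.002  0.001 -0.003] dist 5.0
-0.3 -0.3 5.0 -0.002 0.001 -0.003
139 353 353 [575.8 202.3 142.6] [143.]
140 349 355 [575.2 201.4 139.1] [141. 143. 134. 138. 140. 139.]
141 352 355 [576.4 204.6 135.7] [134. 137. 136. 136.]
142 352 359 [579.3 207.1 134.4] [130. 130. 133. 129. 142. 143.]
143 351 354 [574.9 204.9 127.5] [122. 128. 130. 130.]
144 351 354 [575.3 205.4 124.5] [123. 125. 127. 123.]
145 351 354 [576.5 205.1 122.7] [121. 122. 124. 123.]
146 350 353 [575.4 204.1 118.7] [115. 118. 121. 120.]
147 350 353 [575.9 204.5 115.8] [113. 116. 117. 117.]
148 350 353 [576.4 204.8 112.8] [113. 112. 114. 113.]
149 348 352 [573.6 204.9 106.3] [ 98. 107. 109. 111.]
150 350 352 [576.1 205.3 105.7] [105. 105. 107.]
154 343 343 [573.7 188.6  98.1] [98.]
155 350 357 [585.7 207.1  98.7] [98. 99.]
156 355 355 [588.9 209.   98. ] [98.]
[[ 85  97 122 161 190 189 161 131 130 152 152 126 101  96 103 120 127 115]
 [ 69  75  99 148 194 209 191 169 165 176 163 128 100  99 
[... 828 characters left out ...]
 139 137 135]
 [139 139 140 140 137 130 119 109 104 106 117 131 138 140 140 139 138 132]
 [136 138 139 139 138 130 117 106 100 104 116 130 138 140 140 139 133 123]
 [132 135 138 138 138 132 124 115 110 111 121 134 139 140 139 135 125 111]
 [121 128 133 136 138 137 133 129 125 127 131 138 140 140 137 127 114  99]
 [104 114 123 130 135 137 137 137 136 136 138 139 140 138 131 116 101  91]
 [ 94 100 107 117 125 131 135 138 138 139 139 140 139 133 121 105  93  89]
 [ 90  92  95 102 110 120 127 132 136 138 138 138 135 125 109  96  88  89]]
proj axis [array([350.45, 152.61]), array([351.32, 149.66]), array([352.2 , 146.65]), array([353.1 , 143.59]), array([354.02, 140.47]), array([355.43, 135.68])]
```

View pics/p5.png

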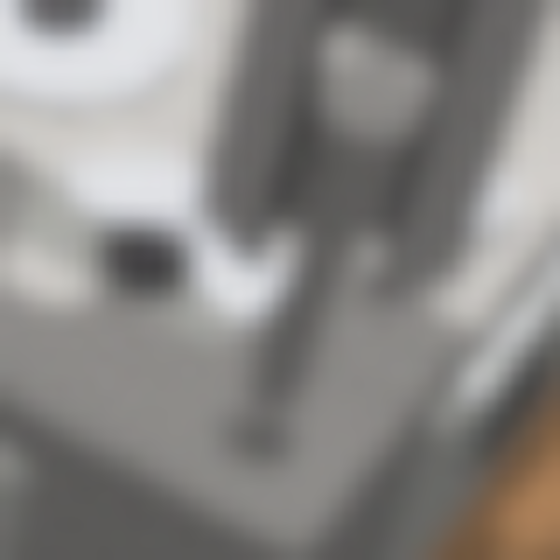

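>>> {"method": "move_arm", "body": {
  "rows": "-0.3 -0.5 3 0 0 0; 0 0 3 0 0 0; 0 0 0 0 0 0"
}}

```text
time_s: 7.7
ee_pos: [0.5746, 0.2069, 0.2329]
eef_rot: [-3.14, 0.001, 0.787]
force: [-0.2, -0.2, -1.1]
grip_width: 0.0154
```

```bash
python3 plan.py 574.7 207 207 0.79 1
```

```text
at [574.6 206.9 232.9] [-3.14e+00  1.00e-03  7.87e-01] F [-0.2 -0.2 -1.1] t 7.7 w 0.0154
total tool-frame shift [ 0.2  0.  25.9] turn [-0.001  0.001 -0.003] dist 25.9
0.2 0.0 25.9 -0.001 0.001 -0.003
```

>>> {"method": "move_arm", "body": {
  "rows": "0 0 2 0 0 0; 0 0 2 0 0 0; 0 0 2 0 0 0; 0 0 0 0 0 0"
}}

```text
time_s: 8.2
ee_pos: [0.5747, 0.2068, 0.2265]
eef_rot: [-3.14, 0.0, 0.787]
force: [0.1, -1.2, -0.9]
grip_width: 0.0155
```

>>> {"method": "move_arm", "body": {
  "rows": "0 0 3 0 0 0; 0 0 3 0 0 0; 0 0 3 0 0 0; 0 0 3 0 0 0; 0 0 2 0 0 0; 0 0 0 0 0 0"
}}

```text
time_s: 8.95
ee_pos: [0.5746, 0.2067, 0.2115]
eef_rot: [-3.141, 0.001, 0.787]
force: [-0.9, -0.2, -1.0]
grip_width: 0.0157
```

>>> {"method": "move_arm", "body": {
  "rows": "0 0 2 0 0 0; 0 0 1.5 0 0 0; 0 0 1 0 0 0; 0 0 0 0 0 0"
}}

```text
time_s: 9.45
ee_pos: [0.5747, 0.2066, 0.2069]
eef_rot: [-3.141, 0.001, 0.787]
force: [1.0, -0.2, -0.8]
grip_width: 0.0152
```

>>> {"method": "move_arm", "body": {
  "rows": "0 0 1 0 0 0; 0 0 1 0 0 0; 0 0 0 0 0 0"
}}

```text
time_s: 9.82
ee_pos: [0.575, 0.2065, 0.2068]
eef_rot: [3.141, -0.001, 0.787]
force: [-1.8, -1.7, 0.1]
grip_width: 0.0158
```

>>> {"method": "move_arm", "body": {
  "rows": "0 0 0 0 0 0; 0 0 0 0 0 0; 0 0 0 0 0 0",
  "grip": 0
}}

```text
time_s: 10.2
ee_pos: [0.575, 0.2069, 0.2065]
eef_rot: [3.141, -0.001, 0.787]
force: [-0.4, 0.6, -0.5]
grip_width: 0.0421
```

>>> {"method": "move_arm", "body": {
  "rows": "0 0 -20 0 0 0; 0 0 -45 0 0 0; 0 0 -40 0 0 0; 0 0 0 0 0 0"
}}

```text
time_s: 10.7
ee_pos: [0.5748, 0.2069, 0.3138]
eef_rot: [-3.141, -0.0, 0.787]
force: [-0.4, 0.4, -1.0]
grip_width: 0.047
```

```bash
python3 plan.py 466.2 -270.4 230 0.159 11;  python3 - <<'E'
from h import *
from station import camera,sensors
c=camera("scene"); pickle.dump(c,open("scene6.pkl","wb"))
P=cloud(c)*1e3
m=(P[...,2]>125)&(P[...,2]<160)&(np.hypot(P[...,0]-574,P[...,1]-206)<20)
q=P[m];print(len(q),q[q[:,2]>q[:,2].max()-5].mean(0).round(1),q[:,2].max(),np.sort(q[:,2])[::4].round(1))
cv2.imwrite("pics/p6.png",cv2.resize(c["color"][81:161,312:392],(560,560),interpolation=cv2.INTER_CUBIC))
E
```

```text
at [574.8 206.9 313.8] [-3.141 -0.     0.787] F [-0.4  0.4 -1. ] t 10.7 w 0.047
total tool-frame shift [-414.8  260.    83.4] turn [-0.001 -0.     0.628] dist 496.6
-38 24 8 -0.000 -0.000 0.057; -36 26 8 -0.000 -0.000 0.057; -35 28 8 -0.000 -0.000 0.057; -33 30 8 -0.000 -0.000 0.057; -31 32 8 -0.000 -0.000 0.057; -30 33 8 -0.000 -0.000 0.057; -28 35 8 -0.000 -0.000 0.057; -26 36 8 -0.000 -0.000 0.057; -23 38 8 -0.000 -0.000 0.057; -21 39 8 -0.000 -0.000 0.057; -19 40 8 -0.000 -0.000 0.057
71 [574.6 203.1 139.9] 142.83619899977228 [125.4 126.1 128.9 130.6 132.2 134.7 135.2 136.7 138.4 138.9 139.1 139.5
 139.6 140.  140.2 140.4 140.6 141.9]
```

View pics/p6.png

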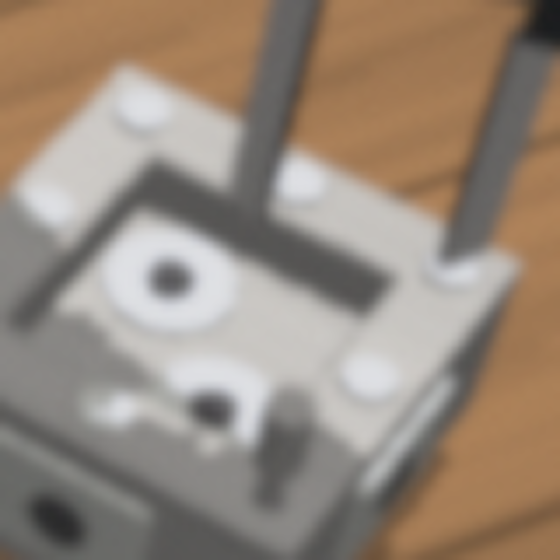

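The pin stands in the hole, head top at 140 mm (crop ~290,410), with the jaws clear of it. Now to the tab.

>>> {"method": "move_arm", "body": {
  "rows": "-38 24 8 0 0 0.057; -36 26 8 0 0 0.057; -35 28 8 0 0 0.057; -33 30 8 0 0 0.057; -31 32 8 0 0 0.057; -30 33 8 0 0 0.057; -28 35 8 0 0 0.057; -26 36 8 0 0 0.057; -23 38 8 0 0 0.057; -21 39 8 0 0 0.057; -15 30 4 0 0 0.05; 0 0 0 0 0 0"
}}

```text
time_s: 12.25
ee_pos: [0.4541, -0.2722, 0.2078]
eef_rot: [-3.131, 0.025, 0.148]
force: [-0.9, 0.5, 0.1]
grip_width: 0.0471
```

```bash
python3 plan.py 466.8 -270.2 210 0.159 2
```

```text
at [ 454.1 -272.2  207.8] [-3.131  0.025  0.148] F [-0.9  0.5  0.1] t 12.25 w 0.0471
total tool-frame shift [12.8 -0.1 -2.5] turn [-0.011  0.025 -0.011] dist 13.1
6 -0 -1 -0.005 0.013 -0.005; 6 -0 -1 -0.005 0.013 -0.005
```

>>> {"method": "move_arm", "body": {
  "rows": "6 0 -1 -0.005 0.012 -0.005; 6 0 -1 -0.005 0.012 -0.005; 0 0 0 0 0 0"
}}

```text
time_s: 12.62
ee_pos: [0.4673, -0.2679, 0.2087]
eef_rot: [-3.14, 0.001, 0.162]
force: [-0.5, 0.0, 0.2]
grip_width: 0.0471
```

```bash
python3 plan.py 466.8 -270.2 153 0.159 2; python3 - <<'E'
from h import *
from station import camera
a=[]
for n in("scene","top"):
    c=camera(n); pickle.dump(c,open(f"{n}7.pkl","wb"))
    u,v=proj(c,[[.48,-.27,.09]])[0].astype(int)
    a.append(cv2.resize(c["color"][v-50:v+50,u-50:u+50],(400,400),interpolation=cv2.INTER_CUBIC))
cv2.imwrite("pics/p7.png",np.hstack(a))
E
```

```text
at [ 467.3 -267.9  208.7] [-3.14e+00  1.00e-03  1.62e-01] F [-0.5  0.   0.2] t 12.62 w 0.0471
total tool-frame shift [-0.9  2.3 55.7] turn [-0.002  0.001  0.003] dist 55.7
-0 1 28 -0.001 0.000 0.002; -0 1 28 -0.001 0.000 0.002
```

View pics/p7.png

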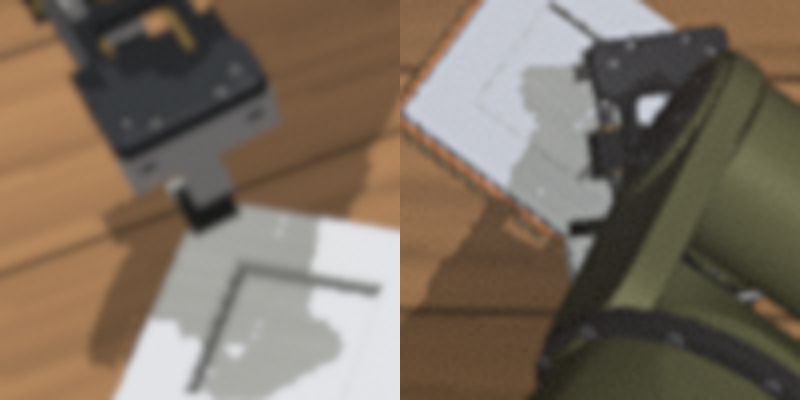

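The gripper is above the tab (left crop ~210,200), with one finger in front of it and one behind. Descending.

>>> {"method": "move_arm", "body": {
  "rows": "0 1 18 0 0 0; 0 1 18 0 0 0; 0 0 10 0 0 0; 0 0 5 0 0 0; 0 0 0 0 0 0"
}}

```text
time_s: 13.35
ee_pos: [0.4668, -0.2695, 0.1534]
eef_rot: [-3.139, 0.002, 0.162]
force: [-0.1, 0.9, 0.5]
grip_width: 0.047
```

```bash
python3 plan.py 466.8 -270.2 153.5 0.159 1
```

```text
at [ 466.8 -269.5  153.4] [-3.139e+00  2.000e-03  1.620e-01] F [-0.1  0.9  0.5] t 13.35 w 0.047
total tool-frame shift [-0.1  0.7 -0.1] turn [-0.003  0.002  0.003] dist 0.7
-0.1 0.7 -0.1 -0.003 0.002 0.003
```

>>> {"method": "move_arm", "body": {
  "rows": "0 0 0 -0.002 0.002 0.002; 0 0 0 0 0 0; 0 0 0 0 0 0; 0 0 0 0 0 0; 0 0 0 0 0 0",
  "grip": -1,
  "newtons": 50
}}

```text
time_s: 13.98
ee_pos: [0.4668, -0.2698, 0.1546]
eef_rot: [3.141, -0.0, 0.16]
force: [0.8, 1.1, -1.5]
grip_width: 0.0097
```

```bash
python3 - <<'E'
from station import sensors
import numpy as np
o=sensors.get_obs();print(o["ee_pos"],o["eef_rot"],o["force"],o["moment"],o["grip_width"])
from scipy.spatial.transform import Rotation as Ro
# pivot in tool frame: cover corner (68,68,14): diag from tab = (58+68)*sqrt2
L=(58+69)*2**.5; tz=o["ee_pos"][2]*1e3-48
p=np.array([L,0,tz])
for th in(-.015,-.02,-.025):
    s=p-Ro.from_rotvec([0,th,0]).apply(p); print(th,p,s.round(2))
E
```

```text
[ 0.46678168 -0.26979714  0.15455432] [ 3.14087577e+00 -4.09607723e-04  1.60204726e-01] [ 0.78114657  1.13361704 -1.46431957] [-0.03554742 -0.11622528 -0.0038308 ] 0.009738473302972587
-0.015 [179.60512242   0.         106.554322  ] [ 1.62  0.   -2.68]
-0.02 [179.60512242   0.         106.554322  ] [ 2.17  0.   -3.57]
-0.025 [179.60512242   0.         106.554322  ] [ 2.72  0.   -4.46]
```

>>> {"method": "move_arm", "body": {
  "rows": "1.1 0 -1.8 0 -0.01 0; 1.6 0 -2.7 0 -0.015 0; 1.6 0 -2.7 0 -0.015 0; 0 0 0 0 0 0"
}}

```text
time_s: 14.48
ee_pos: [0.4715, -0.269, 0.1619]
eef_rot: [3.141, 0.043, 0.16]
force: [-1.1, -0.4, 1.2]
grip_width: 0.01
```

```bash
cat > st.py <<'E'
from station import sensors
import numpy as np
from scipy.spatial.transform import Rotation as Ro
o=sensors.get_obs();R=Ro.from_euler('xyz',o["eef_rot"]);p=np.array(o["ee_pos"])*1e3
# reference grasp
R0=Ro.from_euler('xyz',[3.14087577,-4.1e-4,.1602]);p0=np.array([466.78,-269.8,154.55])
rel=R0.inv().apply(p-p0);w=(R0.inv()*R).as_rotvec()
piv=np.array([179.6,0,106.55]);hol=np.array([164,0,106.55]);tabc=np.array([0,0,106.55])
f=lambda q:(p+R.apply(q)).round(1)
print("t",round(o["time_s"],2),"p",p.round(1),"rot",w.round(4),"F",o["force"].round(1),"M",o["moment"].round(2),"w",o["grip_width"].round(4))
print("corner",f(piv),"was",(p0+R0.apply(piv)).round(1)," tabcorner",f(tabc),"was",(p0+R0.apply(tabc)).round(1))
E
python3 st.py
```

```text
Traceback (most recent call last):
  File "st.py", line 10, in <module>
    print("t",round(o["time_s"],2),"p",p.round(1),"rot",w.round(4),"F",o["force"].round(1),"M",o["moment"].round(2),"w",o["grip_width"].round(4))
                                                                                                                        ^^^^^^^^^^^^^^^^^^^^^
AttributeError: 'float' object has no attribute 'round'
```

```bash
sed -i 's/o\["grip_width"\].round(4)/round(o["grip_width"],4)/' st.py; python3 st.py; python3 - <<'E'
from h import *
from station import camera
a=[]
for n in("scene",):
    c=camera(n); pickle.dump(c,open(f"{n}8.pkl","wb"))
    cv2.imwrite("pics/p8.png",cv2.resize(c["color"][175:295,80:210],(650,600),interpolation=cv2.INTER_CUBIC))
    P=cloud(c)*1e3
    # heights along the diagonal
    d=np.array([np.cos(.16),np.sin(.16)]);tb=np.array([466.8,-270]);
    e=np.array([-d[1],d[0]])
    for s in (20,40,100,124,140,150,160,170,176):
        for off in(0,):
            q=tb+d*s+e*off; m=np.hypot(P[...,0]-q[0],P[...,1]-q[1])<4
            print(s,P[m][:,2].round(1)[:12])
E
```

```text
t 14.47 p [ 471.5 -269.   161.9] rot [ 0.0002 -0.0432  0.    ] F [-1.1 -0.4  1.2] M [-0.21  0.26 -0.08] w 0.01
corner [ 644.1 -241.1   47.8] was [ 644.1 -241.2   48.1]  tabcorner [ 467.  -269.8   55.5] was [ 466.8 -269.9   48. ]
20 [372.8 373.8 372.4 371.9 371.3 371.4 372.1 371.8 373.1 371.1 371.7 372.3]
40 [368.9 367.2 367.7 367.7 365.3 365.4 365.8 365.9 365.8 364.6 365.2 364.9]
100 [38.3 41.9 40.4 40.9 40.4 40.  40.5 41.4 39.5 37.8 38.1 38.1]
124 [37.3 38.  41.  40.9 37.  37.9 39.  37.5 38.1]
140 [54.1 53.7 52.2 52.1 52.4 51.5 51.5 54.4 52.6 52.9 53.6]
150 [51.8 52.2 54.6 52.6 52.  51.6 53.9 53.7 50.3 52.2 52.4 52.1]
160 [55.1 52.9 52.5 53.8 50.7 49.1 47.9 52.6 49.3 49.7 47.9 47.8]
170 [47.6 49.  49.9 51.7 51.5 49.5 52.6 49.7 51.6]
176 [51.6 50.1 50.3 49.7 52.  52.2 51.4 49.3 50.3 50.1 45.6 49.2]
```

View pics/p8.png

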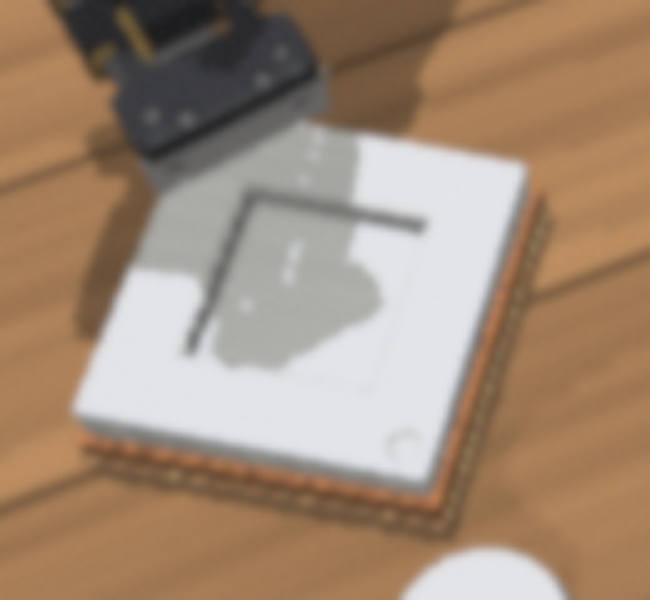

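The cover's tab corner is 7.5 mm up and the far corner (crop ~430,485) is still on the stack. I'll continue the arc.

>>> {"method": "move_arm", "body": {
  "rows": "2.2 0 -3.6 0 -0.02 0; 2.2 0 -3.6 0 -0.02 0; 2.2 0 -3.6 0 -0.02 0; 1.6 0 -2.7 0 -0.015 0; 1.6 0 -2.7 0 -0.015 0; 0 0 0 0 0 0"
}}

```text
time_s: 15.28
ee_pos: [0.4828, -0.2672, 0.1784]
eef_rot: [3.141, 0.14, 0.16]
force: [-2.3, -1.3, 1.2]
grip_width: 0.0098
```

```bash
python3 st.py; python3 - <<'E'
from h import *
from station import camera
for n in("scene",):
    c=camera(n); pickle.dump(c,open(f"{n}9.pkl","wb"))
    cv2.imwrite("pics/p9.png",cv2.resize(c["color"][175:295,80:210],(650,600),interpolation=cv2.INTER_CUBIC))
E
```

```text
t 15.28 p [ 482.8 -267.2  178.4] rot [ 0.0004 -0.1407  0.0003] F [-2.3 -1.3  1.2] M [-0.14  0.4  -0.05] w 0.0098
corner [ 643.7 -241.3   47.8] was [ 644.1 -241.2   48.1]  tabcorner [ 468.1 -269.6   72.9] was [ 466.8 -269.9   48. ]
```

View pics/p9.png

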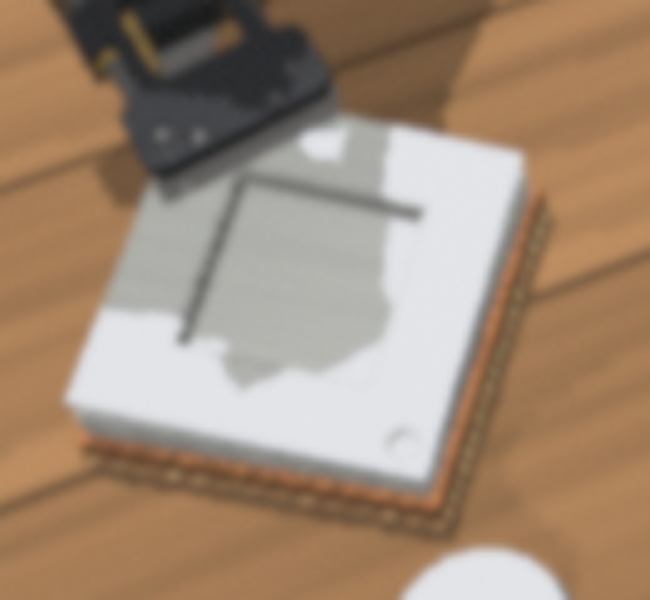

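>>> {"method": "move_arm", "body": {
  "rows": "1.6 0 -2.7 0 -0.015 0; 1.6 0 -2.7 0 -0.015 0; 0 0 0 0 0 0; 0 0 0 0 0 0"
}}

```text
time_s: 15.82
ee_pos: [0.4872, -0.2662, 0.1832]
eef_rot: [3.142, 0.171, 0.16]
force: [1.1, 0.4, -1.6]
grip_width: 0.0092
```

```bash
python3 st.py; python3 - <<'E'
from h import *
c=pickle.load(open("scene9.pkl","rb"))
P=cloud(c)*1e3
# left corner column region: pixel ~ (80+75/5, 175+v/5)
for u in(97,102,110): print([ (v,P[v,u].round(0).tolist()) for v in range(252,270)])
E
```

```text
t 15.82 p [ 487.2 -266.2  183.2] rot [ 0.0007 -0.1714  0.0002] F [ 1.1  0.4 -1.6] M [-0.09  0.03 -0.05] w 0.0092
corner [ 644.  -241.    47.6] was [ 644.1 -241.2   48.1]  tabcorner [ 469.3 -269.1   78.2] was [ 466.8 -269.9   48. ]
[(252, [561.0, -344.0, 64.0]), (253, [563.0, -344.0, 64.0]), (254, [564.0, -345.0, 62.0]), (255, [566.0, -346.0, 62.0]), (256, [569.0, -346.0, 64.0]), (257, [562.0, -349.0, 49.0]), (258, [564.0, -349.0, 49.0]), (259, [566.0, -350.0, 48.0]), (260, [563.0, -352.0, 40.0]), (261, [561.0, -353.0, 33.0]), (262, [561.0, -354.0, 30.0]), (263, [566.0, -354.0, 33.0]), (264, [565.0, -355.0, 28.0]), (265, [565.0, -356.0, 25.0]), (266, [564.0, -358.0, 20.0]), (267, [563.0, -359.0, 14.0]), (268, [563.0, -360.0, 10.0]), (269, [558.0, -363.0, -3.0])]
[(252, [564.0, -335.0, 62.0]), (253, [568.0, -335.0, 66.0]), (254, [569.0, -336.0, 64.0]), (255, [571.0, -337.0, 64.0]), (256, [571.0, -338.0, 61.0]), (257, [574.0, -338.0, 62.0]), (258, [567.0, -341.0, 46.0]), (259, [570.0, -341.0, 48.0]), (260, [570.0, -342.0, 45.0]), (261, [570.0, -343.0, 40.0]), (262, [569.0, -344.0, 36.0]), (263, [569.0, -346.0, 32.0]), (264, [571.0, -346.0, 33.0]), (265, [573.0, -347.0, 32.0]), (266, [570.0, -348.0, 23.0]), (267, [570.0, -349.0, 20.0]), (268, [570.0, -351.0, 15.0]), (269, [571.0, -352.0, 12.0])]
[(252, [569.0, -322.0, 60.0]), (253, [572.0, -322.0, 62.0]), (254, [576.0, -322.0, 65.0]), (255, [576.0, -323.0, 62.0]), (256, [578.0, -324.0, 63.0]), (257, [581.0, -324.0, 63.0]), (258, [581.0, -325.0, 60.0]), (259, [585.0, -325.0, 63.0]), (260, [579.0, -328.0, 49.0]), (261, [580.0, -328.0, 47.0]), (262, [580.0, -329.0, 44.0]), (263, [579.0, -331.0, 38.0]), (264, [578.0, -332.0, 33.0]), (265, [579.0, -333.0, 31.0]), (266, [582.0, -333.0, 32.0]), (267, [582.0, -334.0, 28.0]), (268, [581.0, -335.0, 23.0]), (269, [579.0, -337.0, 15.0])]
```

The stack below stays at 48 mm while the cover edge is at 63 mm. Now the lift.

```bash
python3 plan.py 487.2 -266.2 218 0.16 4 -0.1714
```

```text
at [ 487.2 -266.2  183.2] [3.142 0.171 0.16 ] F [ 1.1  0.4 -1.6] t 15.82 w 0.0092
total tool-frame shift [ -5.9  -0.  -34.3] turn [-0. -0. -0.] dist 34.8
-1 -0 -9 -0.000 -0.000 -0.000; -1 -0 -9 -0.000 -0.000 -0.000; -1 -0 -9 -0.000 -0.000 -0.000; -1 -0 -9 -0.000 -0.000 -0.000
```

>>> {"method": "move_arm", "body": {
  "rows": "-1 0 -6 0 0 0; -1.5 0 -9 0 0 0; -1.5 0 -9 0 0 0; -1.5 0 -9 0 0 0; 0 0 0 0 0 0"
}}

```text
time_s: 16.45
ee_pos: [0.4874, -0.2663, 0.2198]
eef_rot: [3.141, 0.17, 0.16]
force: [0.1, -0.1, -2.3]
grip_width: 0.0098
```

```bash
python3 st.py; python3 plan.py 475 -266.2 300 0.16 6;python3 - <<'E'
from h import *
from station import camera
for n in("scene",):
    c=camera(n); pickle.dump(c,open(f"{n}10.pkl","wb"))
    cv2.imwrite("pics/p10.png",cv2.resize(c["color"][155:305,70:220],(600,600),interpolation=cv2.INTER_CUBIC))
E
```

```text
t 16.45 p [ 487.4 -266.3  219.8] rot [ 1.000e-04 -1.704e-01  3.000e-04] F [ 0.1 -0.1 -2.3] M [-0.01  0.06 -0.04] w 0.0098
corner [ 644.4 -241.1   84.4] was [ 644.1 -241.2   48.1]  tabcorner [ 469.6 -269.2  114.7] was [ 466.8 -269.9   48. ]
at [ 487.4 -266.3  219.8] [3.141 0.17  0.16 ] F [ 0.1 -0.1 -2.3] t 16.45 w 0.0098
total tool-frame shift [-25.6  -2.  -77. ] turn [ 0.001  0.17  -0.   ] dist 81.2
-4 -0 -13 0.000 0.028 -0.000; -4 -0 -13 0.000 0.028 -0.000; -4 -0 -13 0.000 0.028 -0.000; -3 -0 -13 0.000 0.028 -0.000; -3 -0 -13 0.000 0.028 -0.000; -2 -0 -13 0.000 0.028 -0.000
```

View pics/p10.png

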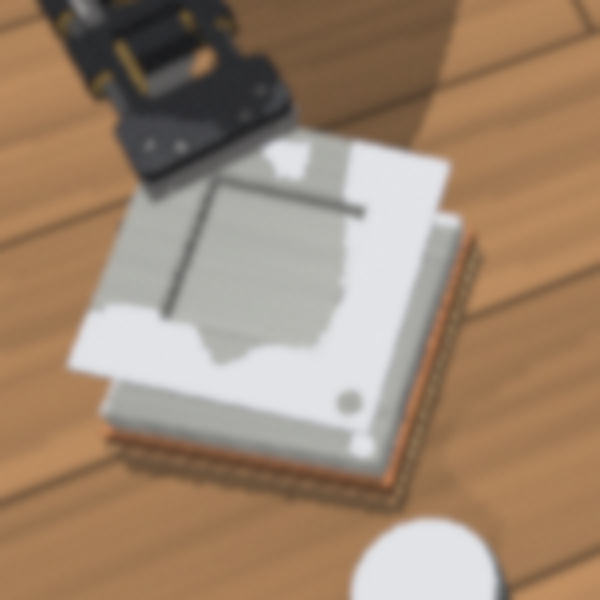

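The cover is clear (its hole at crop ~350,403) and the stack is left in its stand. Levelling and raising.

>>> {"method": "move_arm", "body": {
  "rows": "-4 0 -14 0 0.028 0; -4 0 -14 0 0.028 0; -4 0 -14 0 0.028 0; -3 0 -14 0 0.028 0; -3 0 -14 0 0.028 0; -2 0 -12 0 0.028 0; 0 0 0 0 0 0"
}}

```text
time_s: 17.38
ee_pos: [0.4744, -0.2684, 0.3097]
eef_rot: [3.14, -0.011, 0.16]
force: [-0.4, 0.3, -2.1]
grip_width: 0.0097
```

```bash
python3 st.py; python3 plan.py 418.1 253.6 312 -0.295 14
```

```text
t 17.38 p [ 474.4 -268.4  309.7] rot [-0.0006  0.0103  0.0006] F [-0.4  0.3 -2.1] M [-0.08  0.2  -0.01] w 0.0097
corner [ 652.8 -239.8  205.1] was [ 644.1 -241.2   48.1]  tabcorner [ 475.5 -268.3  203.2] was [ 466.8 -269.9   48. ]
at [ 474.4 -268.4  309.7] [ 3.14  -0.011  0.16 ] F [-0.4  0.3 -2.1] t 17.38 w 0.0097
total tool-frame shift [  27.4 -524.3   -2.7] turn [-0.001 -0.011  0.455] dist 525.0
2 -37 -0 -0.000 -0.001 0.032; 1 -37 -0 -0.000 -0.001 0.032; -0 -37 -0 -0.000 -0.001 0.032; -2 -37 -0 -0.000 -0.001 0.032; -3 -37 -0 -0.000 -0.001 0.032; -4 -37 -0 -0.000 -0.001 0.032; -5 -37 -0 -0.000 -0.001 0.032; -7 -37 -0 -0.000 -0.001 0.032; -8 -37 -0 -0.000 -0.001 0.032; -9 -36 -0 -0.000 -0.001 0.032; -10 -36 -0 -0.000 -0.001 0.032; -11 -36 -0 -0.000 -0.001 0.032; -12 -35 -0 -0.000 -0.001 0.032; -14 -35 -0 -0.000 -0.001 0.032
```

>>> {"method": "move_arm", "body": {
  "rows": "1 -12 0 0 -0.001 0.01; 1 -25 0 0 -0.001 0.022; 1 -37 0 0 -0.001 0.032; -1 -37 0 0 -0.001 0.032; -2 -37 0 0 -0.001 0.032; -3 -37 0 0 -0.001 0.032; -4 -37 0 0 -0.001 0.032; -5 -37 0 0 -0.001 0.032; -7 -37 0 0 -0.001 0.032; -8 -37 0 0 -0.001 0.032; -9 -36 0 0 -0.001 0.032; -10 -36 0 0 0 0.032; -11 -36 0 0 0 0.032; -9 -28 0 0 0 0.025; -6 -20 0 0 0 0.02; -3 -8 0 0 0 0.01; 0 0 0 0 0 0"
}}

```text
time_s: 19.5
ee_pos: [0.4144, 0.2606, 0.3009]
eef_rot: [3.136, 0.02, -0.295]
force: [0.8, -0.9, -2.3]
grip_width: 0.0098
```

```bash
python3 st.py; python3 plan.py 418.1 253.6 297 -0.295 3; python3 - <<'E'
from h import *
from station import camera
a=[]
for n in("scene","top"):
    c=camera(n); pickle.dump(c,open(f"{n}11.pkl","wb"))
    u,v=proj(c,[[.49,.23,.2]])[0].astype(int);u=max(u,75);v=max(v,75)
    a.append(cv2.resize(c["color"][v-75:v+75,u-75:u+75],(400,400),interpolation=cv2.INTER_CUBIC));print(n,u-75,v-75)
cv2.imwrite("pics/p11.png",np.hstack(a))
E
```

```text
t 19.5 p [414.4 260.6 300.9] rot [-0.0005 -0.0216  0.455 ] F [ 0.8 -0.9 -2.3] M [ 0.    0.26 -0.01] w 0.0098
corner [584.  208.4 190.8] was [ 644.1 -241.2   48.1]  tabcorner [412.2 260.6 194.4] was [ 466.8 -269.9   48. ]
at [414.4 260.6 300.9] [ 3.136  0.02  -0.295] F [ 0.8 -0.9 -2.3] t 19.5 w 0.0098
total tool-frame shift [5.6 5.6 3.8] turn [0.006 0.02  0.   ] dist 8.8
2 2 1 0.002 0.007 0.000; 2 2 1 0.002 0.007 0.000; 2 2 1 0.002 0.007 0.000
scene 272 12
top 52 156
```

View pics/p11.png

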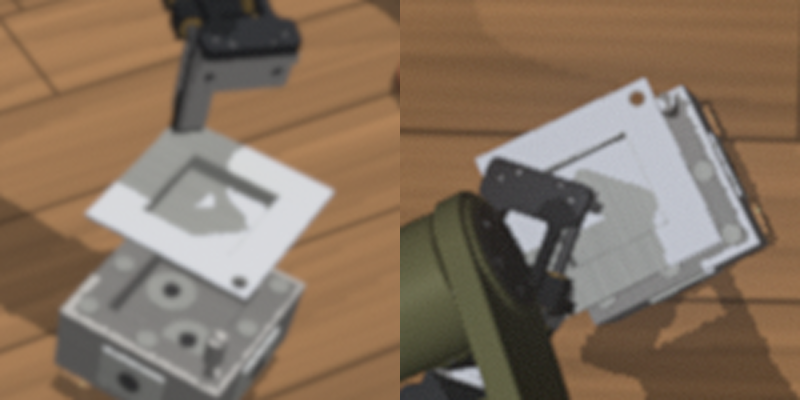

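Both views show the cover held over the pump, its hole seen at left crop (240,283) and right crop (637,98), and the pin standing at left crop (215,350). Next a fine correction and measurement.

>>> {"method": "move_arm", "body": {
  "rows": "3 3 2 0.003 0.01 0; 2.5 2.5 1 0.003 0.01 0; 0 0 0 0 0 0; 0 0 0 0 0 0"
}}

```text
time_s: 20.1
ee_pos: [0.4189, 0.251, 0.298]
eef_rot: [-3.141, -0.002, -0.298]
force: [1.3, -1.2, -3.1]
grip_width: 0.0101
```

```bash
cat > meas.py <<'E'
from h import *
from station import camera
for n in("scene","top"):
    c=camera(n); P=cloud(c)*1e3
    g=cv2.cvtColor(c["color"],cv2.COLOR_BGR2GRAY).astype(float)
    m=(P[...,2]>183)&(P[...,2]<206)&(P[...,0]>380)&(P[...,0]<640)&(P[...,1]>120)&(P[...,1]<360)
    m=cv2.morphologyEx(m.astype(np.uint8),cv2.MORPH_OPEN,np.ones((3,3),np.uint8))
    q=P[m>0]
    for _ in range(4):
        A=np.c_[q[:,:2]-[496,229],np.ones(len(q))];k=np.linalg.lstsq(A,q[:,2],rcond=None)[0];r=q[:,2]-A@k;q=q[abs(r)<5]
    zt=k[2]; d=np.array([np.cos(-.295),np.sin(-.295)])
    print(n,"plane z",k[2].round(1),"slope diag",(k[:2]@d).round(4),"cross",(k[:2]@[-d[1],d[0]]).round(4))
    r=cv2.minAreaRect(q[:,:2].astype(np.float32)); print(" rect",r)
    hp=proj(c,np.array([[.5747,.2068,zt/1e3]]))[0]
    u,v=np.round(hp).astype(int); w=g[v-8:v+9,u-8:u+9]; vv,uu=np.mgrid[v-8:v+9,u-8:u+9]
    b=(w<np.percentile(w,85)-35).astype(np.uint8)
    kk,l,s,ce=cv2.connectedComponentsWithStats(b)
    for i in range(1,kk):
        if 3<s[i,4]<50:
            msk=l==i; msk=cv2.dilate(msk.astype(np.uint8),np.ones((3,3)))>0
            wt=np.clip(np.percentile(w,85)-w,0,None)*msk
            uv=[(uu*wt).sum()/wt.sum(),(vv*wt).sum()/wt.sum()]
            print(" hole cand",np.round(uv,2),s[i,4],(ray(c,uv,zt/1e3)[0]*1e3).round(1),(ray(c,uv,zt/1e3-.003)[0]*1e3).round(1))
    cv2.imwrite(f"pics/m_{n}.png",cv2.resize(c["color"][v-40:v+40,u-40:u+40],(400,400),interpolation=cv2.INTER_CUBIC))
E
python3 st.py; python3 plan.py 418.1 253.6 297 -0.295 1; python3 meas.py
```

```text
t 20.1 p [418.9 251.  298. ] rot [0.0011 0.0017 0.4579] F [ 1.3 -1.2 -3.1] M [-0.04  0.23 -0.01] w 0.0101
corner [590.8 198.3 191.8] was [ 644.1 -241.2   48.1]  tabcorner [419.1 251.  191.4] was [ 466.8 -269.9   48. ]
at [418.9 251.  298. ] [-3.141e+00 -2.000e-03 -2.980e-01] F [ 1.3 -1.2 -3.1] t 20.1 w 0.0101
total tool-frame shift [-1.5 -2.3  1. ] turn [-0.001 -0.002 -0.003] dist 2.9
-1.5 -2.3 1.0 -0.001 -0.002 -0.003
scene plane z 194.5 slope diag 0.0023 cross 0.0015
 rect ((497.982421875, 227.5713348388672), (141.2027587890625, 144.5508270263672), 27.73531150817871)
 hole cand [358.88 121.32] 29 [575.9 204.1 194.5] [573.8 206.2 191.5]
top plane z 193.9 slope diag 0.0023 cross -0.0
 rect ((499.9041748046875, 225.47686767578125), (140.63906860351562, 140.70689392089844), 28.021352767944336)
 hole cand [138.14 184.36] 30 [587.2 216.8 193.9] [587.7 217.6 190.9]
 hole cand [150.33 184.78] 11 [587.  192.  193.9] [587.5 192.6 190.9]
 hole cand [145.14 189.33] 31 [577.3 202.  193.9] [577.8 202.7 190.9]
```

```bash
python3 plan.py 415.9 253.4 297 -0.294 1
```

```text
at [418.9 251.1 298. ] [-3.141e+00 -2.000e-03 -2.970e-01] F [ 0.7  0.3 -2.5] t 20.2 w 0.0095
total tool-frame shift [-3.5 -1.3  1. ] turn [-0.001 -0.002 -0.003] dist 3.9
-3.5 -1.3 1.0 -0.001 -0.002 -0.003
```

>>> {"method": "move_arm", "body": {
  "rows": "-1.7 -0.6 0.5 0 -0.001 -0.001; -1.5 -0.6 0.3 0 -0.001 -0.002; 0 0 0 0 0 0; 0 0 0 0 0 0"
}}

```text
time_s: 20.7
ee_pos: [0.4159, 0.2535, 0.2971]
eef_rot: [-3.141, 0.0, -0.294]
force: [-0.4, -0.5, -2.7]
grip_width: 0.0097
```

```bash
python3 st.py; python3 plan.py 415.9 253.4 297 -0.294 1; python3 meas.py; python3 - <<'E'
import cv2,numpy as np
cv2.imwrite("pics/m2.png",np.hstack([cv2.imread("pics/m_scene.png"),cv2.imread("pics/m_top.png")]))
from station import camera
c=camera("scene");cv2.imwrite("pics/s12.png",cv2.resize(c["color"],None,fx=1.5,fy=1.5))
E
```

```text
t 20.7 p [415.9 253.5 297.1] rot [ 0.0016 -0.0006  0.454 ] F [-0.4 -0.5 -2.7] M [-0.01  0.23 -0.03] w 0.0097
corner [587.8 201.6 190.5] was [ 644.1 -241.2   48.1]  tabcorner [415.9 253.6 190.6] was [ 466.8 -269.9   48. ]
at [415.9 253.5 297.1] [-3.141  0.    -0.294] F [-0.4 -0.5 -2.7] t 20.7 w 0.0097
total tool-frame shift [0.1 0.1 0.1] turn [-0.001  0.     0.   ] dist 0.2
0.1 0.1 0.1 -0.001 0.000 0.000
scene plane z 193.5 slope diag -0.0004 cross 0.0008
 rect ((494.3562927246094, 230.6925811767578), (140.93771362304688, 143.80711364746094), 27.9715518951416)
 hole cand [359.36 120.15] 26 [573.  207.3 193.5] [570.9 209.4 190.5]
top plane z 192.9 slope diag -0.0018 cross 0.0011
 rect ((497.0128479003906, 228.11764526367188), (139.95314025878906, 140.09036254882812), 28.364778518676758)
 hole cand [143.46 190.89] 29 [574.1 205.5 192.9] [574.6 206.2 189.9]
```

View pics/s12.png

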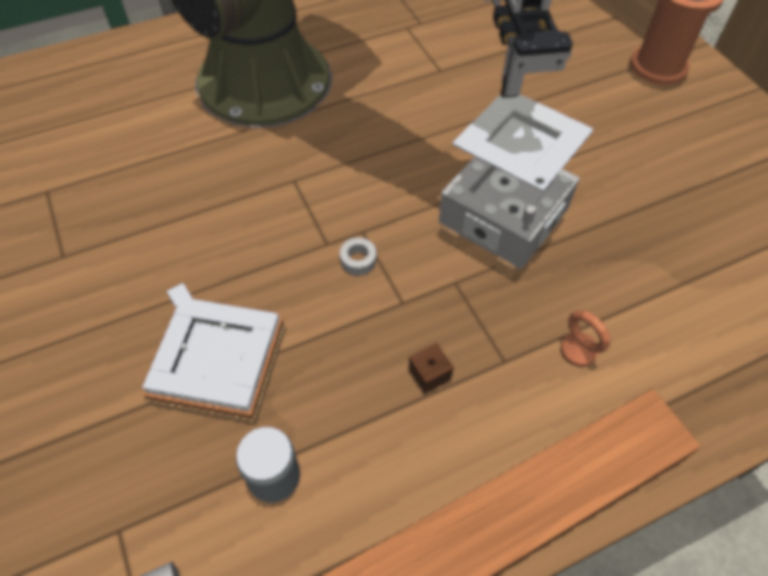

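View pics/m2.png

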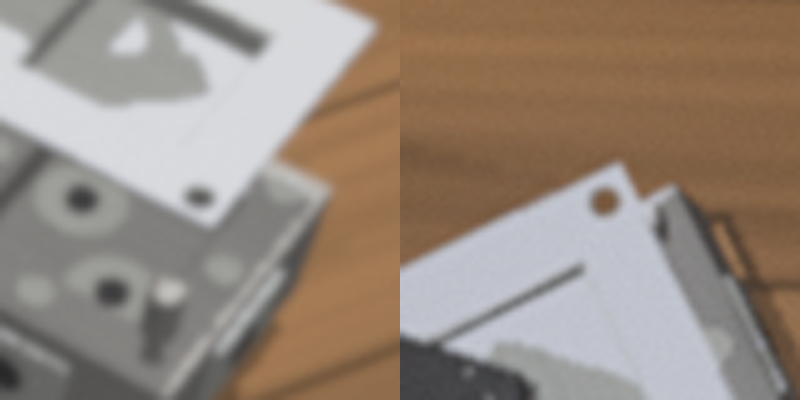

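Stack, tin, collar and eyebolt stand where they were. The cover is level over the pump and the pin stands in its hole. Handing in.

```bash
python3 -c "
from station import ctrl,sensors
print(ctrl.hand_in());o=sensors.get_obs();print(o['time_s'],o['ee_pos'],o['eef_rot'],o['grip_width'])"
```

```text
the job is handed in; nothing more can be done
None
the job is handed in; nothing more can be done
```

The job is done and handed in at about 21 s, with the cover held level over the pump.

- **Pin:** it went into the pump hole with no notable contact force and I let go of it. The camera put its head top at 140 mm, which is the fully-in height.
- **Peel:** I lifted the tab's corner about 30 mm while the opposite corner stayed on the stack. The stack below stayed at 48 mm and is still sitting in its stand.
- **Cover over the pump:** it is level to about 0.002 rad, with its hole's underside about 50 mm above the pin. In the average of the two cameras, its hole is within about 0.3 mm of the pin hole and its middle within about 1 mm of the face's middle.
- **Bystanders:** the eyebolt, collar and tin look unmoved in the last picture.

The two cameras disagreed with each other by about 2–3 mm throughout, so the final alignment relies on their average. Compared with the arm's own estimate, that put the held position about 2 mm away, and I used the camera figure. No check failed outright.

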